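Open the round-lidded dye bath by its release tab

ROBOT

A 6-joint arm with a two-finger parallel gripper is mounted at the origin on the work surface. World frame = base frame: x ahead of the robot, y to its left, z up, the work surface at z = 0. Lengths are in m, angles in rad, forces in N, time in s.
With the tool pointing down it reaches from about 0.35 to 0.875 m from the base axis. Payload 4.2 kg.
Tool frame: the origin (TCP) lies midway between the tips of the shut fingers; the grasp point (between the pads) lies 19 mm behind it (robot.grip_point_offset is the distance from the TCP to the grasp point, in m); z points along the fingers, x is the direction in which the jaws open and shut, and the axes are right-handed (so a half turn about z gives the same grasp; the last joint's range is limited). The gripper opens to 87 mm and grips with 3 to 60 N. Pads are 19 mm wide; open, the fingers measure 117 mm over their backs; the gripper's body (75 mm by 190 mm) begins 51 mm behind the grasp point.
Start: joints at [1.508, 0.385, 0.008, 0, -1.194, -0.259], TCP at [0.198, 0.593, 0.223] pointing down, gripper open.
Joint ranges: [-3.14, 3.14], [-1.21, 2.06], [-1.07, 1.41], [-3.16, 2.05], [-2.99, -0.16], [-3.1, 3.1]. Speed limits (rad/s): [2.79, 2.79, 3.14, 3.14, 3.14, 3.14].

INTERFACE

Orientations are given as a unit quaternion [x, y, z, w].
In Python, from cell import robot, imaging gives the robot as it stands.
- The arm moves only by the tool jog_arm, never from a script. Its argument "motion" is a list that holds one entry, the list of rows, each a list of 7 numbers: the shift along the world's x, y, z in m, then the turn, a rotation vector about the world's x, y, z in degrees, then the closure, from -1 (fully open) to 1 (shut), so that 0 is half open. A call has 1 to 20 rows; each row shifts and turns the commanded pose from where the row before left it; what a row does not reach is not made up. A row lasts 1/8 s, in which the tool goes at most 62.5 mm and 10.7 degrees, less where a joint would pass 70% of its speed; a pose out of reach is approached as far as the arm can. A call is refused whole if a number of a shift passes 0.0625 or a number of a turn 10.7, either way. A call with a gripper value outside its range is refused whole. The fingers move at their own pace and stop on an object; the grip force is fixed at half the most. Time passes only in rows, so rows that do not move let the fingers close. It gives the time, the measured TCP pose, the force and the opening at its end, in the units of the state.
- robot.observe(): the state, without advancing time (a new reading comes with each control period).
- imaging.camera(name): name is "scene" or "top" or "wrist"; returns (picture, depth): 480x640x3 uint8, blue, green, red; 480x640 float32, m along the optical axis (not along the pixel's ray), 0 where there is no reading.
- imaging.calibration(name): a dict with "fx", "fy", "cx", "cy" (pixels), "dist" ([k1, k2, p1, p2, k3] as OpenCV has them; the pictures are not rectified), "pose" (4x4, takes a point from camera to world coordinates). Camera axes: x right, y up, looking along -z (the intrinsics and any distortion apply to the point x, -y, -z); pixel columns grow to the right and rows downward; lengths in m; the calibration is good to about 2 mm. A picture is of the moment at which its call begins: read the wrist's pose just before it. calibration takes no time and is no camera call; for the wrist camera it gives the pose at the moment of the call.
- robot.job_done(): hands the job in, once; it reports no verdict.
The state is a dict: "time_s": time; "joints": joint angles; "dq": joint speeds; "effort": joint torques, N m; "eef_pos": TCP position; "eef_rot": TCP orientation; "wrist_force": force on the tool from outside, world axes, zero at the start; "ft_torque": the same for the moment, N m; "finger_gap": finger opening in m.
Only numpy, scipy, OpenCV 4.12 (cv2) and the standard library are available. Lean on these libraries where they do the work, as an engineer would, in place of code of your own. Each camera call takes 0.05 s, during which the arm holds its last target. There are 200 camera calls.

TASK

Open the dye bath that has the round lid: press its release tab down so that the lid springs ajar, then push the lid all the way open until it rests back against its stop, and leave it there. Just press and push, picking nothing up; leave the square-lidded bath shut and its tab unpressed, and leave the glassware and all the other things standing where they are.

Things in the scene. Friction and masses are not known exactly. Their poses are not given: they have to be found in the camera images.
- round_bath: The bath to open: a small aluminium dyeing bath fixed to the bench, 170 mm deep (x) x 150 mm wide (y) x 106 mm tall, covered by a ROUND black lid. Origin: centre of its underside on the bench; its own -x axis is its front (roughly towards the robot), z up. It may stand left or right. In its frame the lid's hinge line runs along y at x = +55 mm, z = 118 mm; the release tab is in front at x = -101 to -151 mm.
- round_lid (a joint): Lid of the round-lidded bath, rad: 0 shut, 0.5 where the spring lifts it, 1.95 fully open against its stop. The lid is a 12 mm thick disc 116 mm in diameter (centre 69 mm from the hinge) with a flat steel lip, 50 mm wide and 8 mm thick, running on to 150 mm from the hinge. 0.12 kg. It falls back to 0.5 if let go clearly before upright (1.57) and on to the stop, where it stays, once clearly past it. While latched it cannot be opened.
- round_lip (a point): Middle of the lip's front edge (mid thickness) on the round lid; moves with the lid. 150 mm from the hinge line; at 118 mm height when shut, about 190 mm when sprung ajar.
- round_hinge (a point): Point on the round lid's hinge line, in the middle; fixed to the bath.
- round_tab (a joint): Release tab of the round-lidded bath, rad: 0 at rest, 0.28 fully down (about 14 mm lower at the press point); the lid is let go at about 0.17 to 0.2. Spring return; about 5 N at the press point to the bottom.
- round_press (a point): Press point on top of the round bath's release tab, 86 mm above the bench at rest. The tab is a level steel plate 45 mm wide (y) and 8 mm thick, standing out at the front from the latch; the press point is 12 mm from its front edge and 35 mm in front of the upright latch plate, which rises 45 mm above the tab (131 mm above the bench) and leans forward up to 15 mm as the tab goes down, so stay near the press point. Press straight down.
- square_bath: The other bath, to be left shut: same housing and tab, but a SQUARE black lid 115 x 120 mm. Origin and axes as for the round-lidded bath.
- square_lid (a joint): Lid of the square-lidded bath, rad, 0 shut.
- square_tab (a joint): Release tab of the square-lidded bath, rad, 0 at rest.
- steel_beaker: Loose bystander: small open stainless beaker, 60 mm across, 85 mm tall, between the two baths. Origin: centre of its underside.
- flask: Loose bystander: small glass conical flask, 68 mm across the foot, 98 mm tall, in front of the gap between the baths. Origin: centre of its underside.
- dye_bottle: Loose bystander: white plastic bottle, 60 mm across, 140 mm tall, at the left. Origin: centre of its underside.
- amber_jar: Loose bystander: brown glass jar, 60 mm across, 85 mm tall, at the right. Origin: centre of its underside.
- tall_beaker: Loose bystander: open stainless beaker, 72 mm across, 110 mm tall, at the right. Origin: centre of its underside.
- glass_rod: Loose bystander: glass stirring rod lying down, 10 mm thick, 200 mm long, at the left. Origin: underside of its middle.
- sample_block: Loose bystander: grey plastic block 60 x 35 x 20 mm lying behind the small beaker, in the gap between the baths. Origin: centre of its underside.

How it is judged:
On the way, in this order (a step that is already met when the one before it is completed fails the run):
1. the round bath's release tab is pressed while its lid is still shut (value of joint round_tab above 0.1 rad and value of joint round_lid below 0.1 rad).
2. the round lid has sprung ajar (value of joint round_lid above 0.3 rad).
3. the round lid is fully open (value of joint round_lid above 1.75 rad), for 0.2 s.
At the end, for the whole second after the job is handed in: The round lid rests fully open (beyond 1.75 rad of 1.95) and still, its tab is let go, the square lid is shut with its tab at rest, and every loose thing is within 30 mm of where it stood (value of joint round_lid above 1.75 rad and velocity of joint round_lid between -0.1 and 0.1 rad/s and value of joint each of round_tab, square_tab below 0.08 rad and value of joint square_lid below 0.05 rad and distance of each of steel_beaker, flask, dye_bottle, amber_jar, tall_beaker, glass_rod, sample_block from where it was at the start of the episode below 0.03 m); the robot touches nothing.
It fails at once if the square-lidded bath's tab is pressed or its lid opened (value of joint any of square_tab, square_lid above 0.1 rad).
It fails at once if a loose thing is lifted, carried or pushed away by more than 30 mm (distance of any of steel_beaker, flask, dye_bottle, amber_jar, tall_beaker, glass_rod, sample_block from where it was at the start of the episode above 0.03 m).
It fails at once if a standing thing is tipped over (angle between any of steel_beaker, flask, dye_bottle, amber_jar, tall_beaker's own z axis and vertical above 0.5 rad).
It also fails if it takes over 45 s, if anything falls off the work surface, if the arm or the gripper's body presses on something with over 40 N, if the wrist force passes 120 N, or if a joint passes its speed limit or range.

## Working session

There is one attempt and no reset: what is moved stays moved. The work goes in short steps, Python scripts to look and compute and a tool call to move; the robot and the scene stay as the last step left them, time stands still between calls to the robot, and variables do not carry over. Pictures are saved under pics/ and viewed, about 8 in all and at most 12, crops included, and the job is handed in when it is done.

Besides the shell and the picture viewer there is one more tool, called after "Call:" by a JSON object that holds its "method" and its "body". jog_arm: Moves the arm, as the interface text tells. Its arguments: {"type":"object","properties":{"motion":{"type":"array","items":{"type":"array","items":{"type":"array","items":{"type":"number"}}}}},"required":["motion"]}

```bash
mkdir -p pics; cat > h.py <<'E'
import numpy as np,cv2
from cell import robot,imaging
def shot(n,f):
    c=imaging.calibration(n);p,d=imaging.camera(n);cv2.imwrite('pics/%s.png'%f,p);np.savez('pics/%s.npz'%f,d=d,pose=c['pose'],K=[c['fx'],c['fy'],c['cx'],c['cy']],dist=c['dist']);return p,d
def cloud(f):
    z=np.load('pics/%s.npz'%f);d=z['d'];fx,fy,cx,cy=z['K'];K=np.array([[fx,0,cx],[0,fy,cy],[0,0,1]])
    v,u=np.mgrid[:480,:640];uv=np.stack([u,v],-1).reshape(-1,1,2).astype(float)
    n=cv2.undistortPoints(uv,K,z['dist']).reshape(480,640,2)
    P=np.stack([n[...,0]*d,-n[...,1]*d,-d],-1)
    W=P@z['pose'][:3,:3].T+z['pose'][:3,3];W[d==0]=np.nan;return W
E
python3 - <<'E'
from h import *
shot('top','t0');shot('scene','s0')
print(robot.observe())
E
```

```text
{'time_s': 0.1, 'joints': array([ 1.50763296e+00,  3.85491663e-01,  6.77078592e-03, -4.64165404e-04,
       -1.19401622e+00, -2.58594557e-01]), 'dq': array([-0.00068515, -0.00123474,  0.00242687,  0.00352335,  0.00078443,
        0.00026042]), 'effort': array([ 7.18930023e-04, -3.91692603e+01,  1.87935805e+01,  4.23188701e+00,
        1.34372167e-02, -7.08687526e-05]), 'eef_pos': array([0.19745563, 0.59241679, 0.22156067]), 'eef_rot': array([-5.84637561e-01,  8.11293988e-01, -6.12907300e-04, -7.82641329e-04]), 'wrist_force': array([-0.48571331,  0.4800529 , -0.74920196]), 'ft_torque': array([-0.02582637,  0.03040339, -0.02551501]), 'finger_gap': 0.08715885535254012}
```

View pics/t0.png

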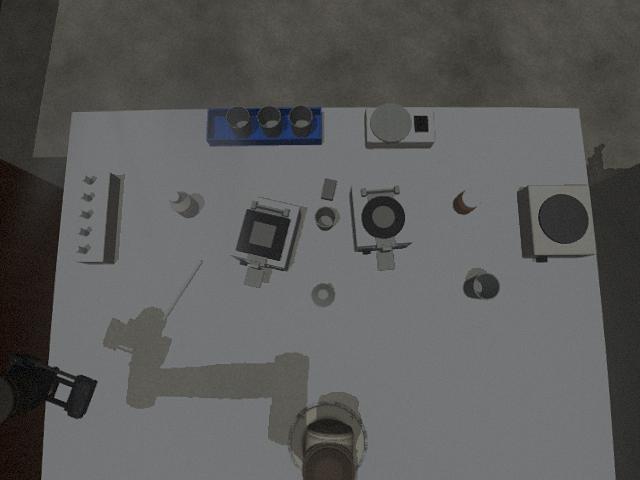

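View pics/s0.png

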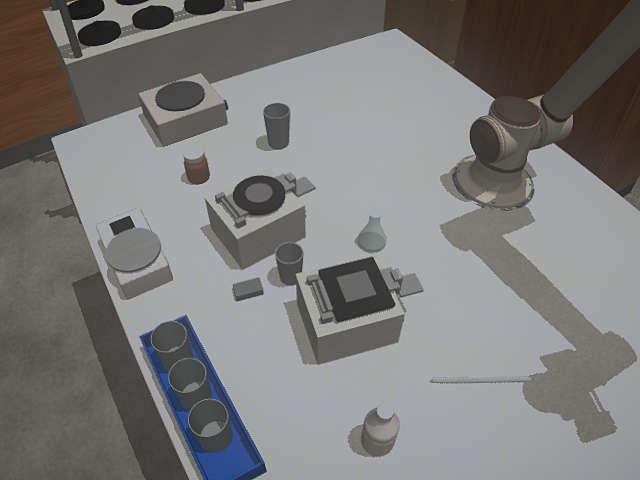

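The top picture shows the round bath on the right: lid centre near (384,216), tab (386,262), hinge (380,191). The square bath is at (266,235), and the flask at (323,294). Next I'll measure them.

```bash
python3 - <<'E'
from h import *
W=cloud('t0');img=cv2.imread('pics/t0.png')
np.set_printoptions(precision=3,suppress=True)
for n,(u,v) in dict(tab=(386,262),lid=(383,216),hingeL=(364,191),hingeR=(396,190),sq=(264,233),beaker=(325,218),flask=(323,294),tall=(482,286)).items():
    print(n,np.nanmedian(W[v-1:v+2,u-1:u+2].reshape(-1,3),0))
R=W[180:275,345:415].reshape(-1,3)
C=img[180:275,345:415].reshape(-1,3).max(1)
b=R[(C<55)&(R[:,2]>.1)&(R[:,2]<.15)]
print('black',len(b),cv2.minEnclosingCircle(b[:,:2].astype(np.float32)),np.median(b[:,2]))
R=W[255:275,372:400].reshape(-1,3);t=R[(R[:,2]>.075)&(R[:,2]<.097)]
print('tab',len(t),t.mean(0),cv2.minAreaRect(t[:,:2].astype(np.float32)))
# scene
W2=cloud('s0').reshape(-1,3);print('scene tab z check')
c=t.mean(0);s=W2[(np.abs(W2[:,:2]-c[:2]).max(1)<.06)&(W2[:,2]>.075)&(W2[:,2]<.097)]
print(len(s),s.mean(0),cv2.minAreaRect(s[:,:2].astype(np.float32)))
for z0,z1 in((.122,.135),):
    R=W[205:228,370:400].reshape(-1,3);print(np.nanmean(R,0))
E
```

```text
tab [ 0.483 -0.162  0.086]
lid [ 0.601 -0.153  0.126]
hingeL [ 0.67  -0.104  0.121]
hingeR [ 0.672 -0.19   0.122]
sq [0.557 0.162 0.123]
beaker [ 0.623 -0.001  0.004]
flask [0.398 0.007 0.097]
tall [ 0.42  -0.447  0.005]
black 1083 ((0.59574955701828, -0.15961331129074097), 0.0875399112701416) 0.12362241708075117
tab 255 [ 0.483 -0.16   0.085] ((0.4833908677101135, -0.16065305471420288), (0.04116006940603256, 0.04589632526040077), 4.232651710510254)
scene tab z check
284 [ 0.487 -0.154  0.085] ((0.49305835366249084, -0.15799525380134583), (0.06129040569067001, 0.047663357108831406), 7.696351051330566)
[ 0.601 -0.157  0.125]
```

Call:
{"method": "jog_arm", "body": {"motion": [[[0,0,0.04,0,0,0,1],[0.0145,-0.047,0.01,0,0,-9.8,1],[0.0145,-0.047,0,0,0,-9.8,1],[0.0145,-0.047,0,0,0,-9.8,1],[0.0145,-0.047,0,0,0,-9.8,1],[0.0145,-0.047,0,0,0,-9.8,1],[0.0145,-0.047,0,0,0,-9.8,1],[0.0145,-0.047,0,0,0,-9.8,1],[0.0145,-0.047,0,0,0,-9.8,1],[0.0145,-0.047,0,0,0,-9.8,1],[0.0145,-0.047,0,0,0,-9.8,1],[0.0145,-0.047,0,0,0,-9.8,1],[0.0145,-0.047,0,0,0,-9.8,1],[0.0145,-0.047,0,0,0,-9.8,1],[0.0145,-0.047,0,0,0,-9.8,1],[0.0145,-0.047,0,0,0,-9.8,1],[0.0145,-0.047,0,0,0,-9.8,1],[0,0,0,0,0,0,1],[0,0,0,0,0,0,1]]]}}

```text
time_s: 2.48
eef_pos: [0.4291, -0.159, 0.272]
eef_rot: [0.677, 0.736, -0.0, -0.001]
wrist_force: [0.5, -0.2, 0.1]
finger_gap: 0.0003
```

```bash
python3 - <<'E'
from h import *
o=robot.observe();print({k:o[k] for k in('joints','eef_pos','eef_rot')})
shot('wrist','w1');shot('scene','s1')
E
```

```text
{'joints': array([ 1.52237456e-03,  5.94355529e-02, -2.93839053e-01, -4.43619208e-04,
       -1.21878303e+00, -1.48905952e+00]), 'eef_pos': array([ 0.42913857, -0.15901924,  0.27204327]), 'eef_rot': array([ 6.77122316e-01,  7.35870184e-01, -2.74726607e-04, -6.04633952e-04])}
```

View pics/w1.png

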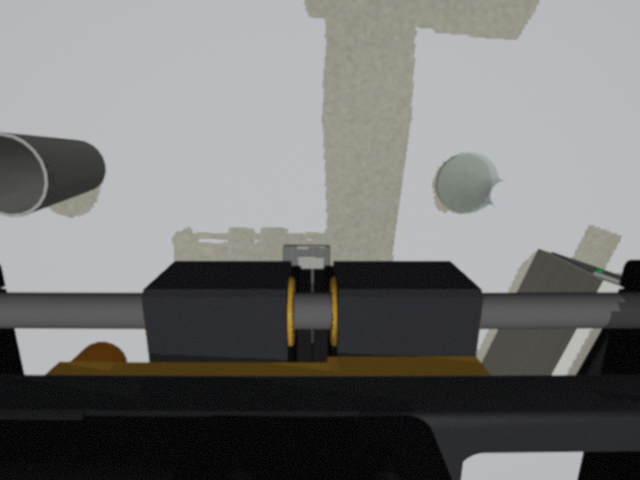

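View pics/s1.png

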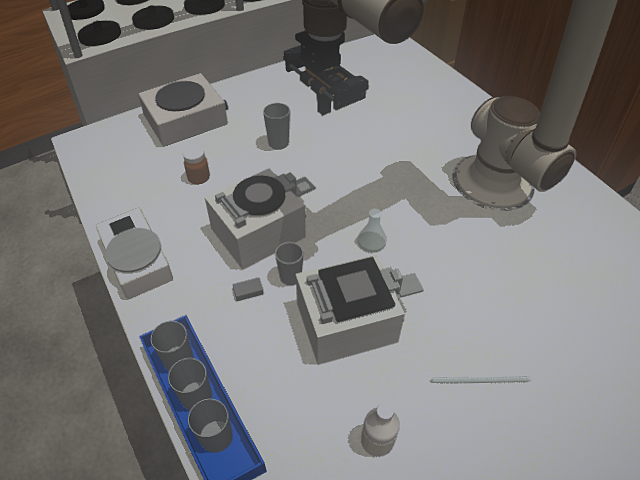

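The wrist view confirms the tab at about (307,256), directly in line with the fingers, and the gripper's long side runs along y. Next I tilt the tool, move above the tab and stop short of it.

Call:
{"method": "jog_arm", "body": {"motion": [[[0.01,0,0,0.8,-10,0,1],[0.02,-0.001,-0.02,0.8,-10,0,1],[0.021,-0.001,-0.04,0.8,-10,0,1],[0,0,-0.05,0,0,0,1],[0,0,-0.04,0,0,0,1],[0,0,-0.012,0,0,0,1],[0,0,0,0,0,0,1],[0,0,0,0,0,0,1]]]}}

```text
time_s: 3.58
eef_pos: [0.4802, -0.16, 0.1164]
eef_rot: [0.654, 0.713, 0.185, 0.17]
wrist_force: [-0.1, -1.2, 1.2]
finger_gap: 0.0005
```

```bash
python3 - <<'E'
from h import *
o=robot.observe();print({k:o[k] for k in('joints','eef_pos','eef_rot','wrist_force')})
p,d=shot('scene','s2');cv2.imwrite('pics/s2c.png',cv2.resize(p[120:300,180:380],None,fx=4,fy=4)[:600])
E
```

```text
{'joints': array([-0.05522992,  0.14478935, -0.66881983, -0.26657043, -0.26183138,
       -1.18911191]), 'eef_pos': array([ 0.48024897, -0.16001362,  0.11642207]), 'eef_rot': array([0.6542776 , 0.71321856, 0.18516947, 0.17015395]), 'wrist_force': array([-0.1460667 , -1.20954009,  1.22308658])}
```

View pics/s2c.png

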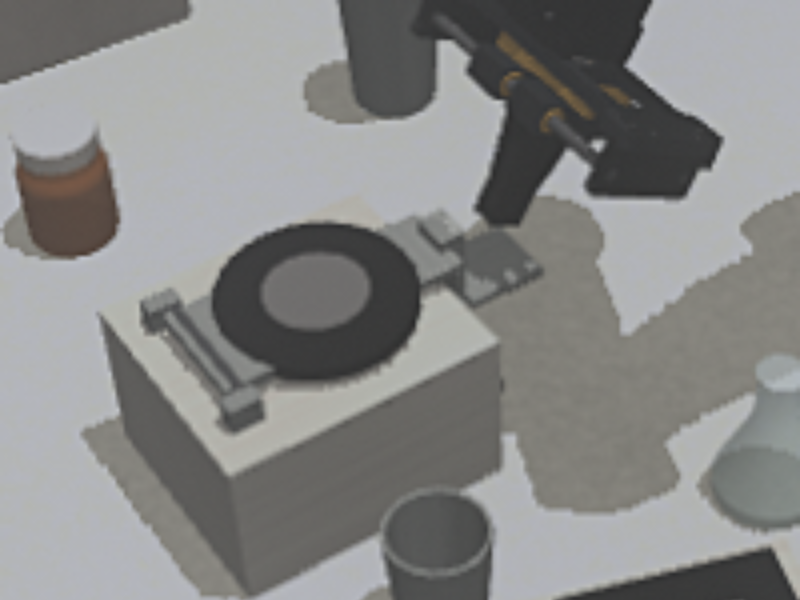

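The finger is over the tab, but q5 is at -0.26, near its limit of -0.16. I'll reduce the tilt to 15° and press.

Call:
{"method": "jog_arm", "body": {"motion": [[[0,0,0,-0.6,7.5,0,1],[0,0,0,-0.6,7.5,0,1],[0,0,-0.015,0,0,0,1],[0,0,-0.008,0,0,0,1],[0,0,-0.004,0,0,0,1],[0,0,-0.003,0,0,0,1],[0,0,0,0,0,0,1]]]}}

```text
time_s: 4.5
eef_pos: [0.4787, -0.1603, 0.0847]
eef_rot: [0.672, 0.731, 0.09, 0.081]
wrist_force: [-0.8, 0.7, 1.0]
finger_gap: 0.0004
```

```bash
python3 - <<'E'
from h import *
o=robot.observe();print({k:o[k] for k in('joints','eef_pos','wrist_force')})
E
```

```text
{'joints': array([-0.01844078,  0.2508055 , -0.60898302, -0.05799343, -0.47079216,
       -1.41972481]), 'eef_pos': array([ 0.47866014, -0.1603279 ,  0.08467167]), 'wrist_force': array([-0.7971172 ,  0.69442611,  1.03442939])}
```

Call:
{"method": "jog_arm", "body": {"motion": [[[0.001,0,-0.003,0,0,0,1],[0,0,-0.003,0,0,0,1],[0,0,-0.003,0,0,0,1],[0,0,0,0,0,0,1]]]}}

```text
time_s: 5.0
eef_pos: [0.48, -0.1603, 0.0755]
eef_rot: [0.672, 0.731, 0.09, 0.081]
wrist_force: [-3.0, 0.4, 4.6]
finger_gap: 0.0004
```

```bash
python3 - <<'E'
from h import *
p,d=shot('scene','s3');W=cloud('s3')
r=W[150:230,200:320].reshape(-1,3);r=r[(abs(r[:,1]+.155)<.06)&(r[:,0]>.53)&(r[:,0]<.68)];print(np.percentile(r[:,2],[90,95,99]))
E
```

```text
[0.17623452 0.18258577 0.18976772]
```

The lid has sprung up: its top edge is at z ≈ 0.19. Next I back off, tilt the tool and bring the fingertip in front of and below the lip.

Call:
{"method": "jog_arm", "body": {"motion": [[[0,0,0.02,0,0,0,1],[-0.02,0,0.035,0,0,0,1],[0,0,0.04,0.6,-7.5,0,1],[0,0,0,0.6,-7.5,0,1],[0.02,0.001,-0.005,0,0,0,1],[0.02,0.001,-0.006,0,0,0,1],[0,0,0,0,0,0,1],[0,0,0,0,0,0,1]]]}}

```text
time_s: 6.05
eef_pos: [0.4996, -0.1581, 0.1592]
eef_rot: [0.655, 0.713, 0.184, 0.169]
wrist_force: [0.3, -0.2, -0.1]
finger_gap: 0.0007
```

```bash
python3 - <<'E'
from h import *
o=robot.observe();print({k:o[k] for k in('joints','eef_pos','wrist_force')})
p,d=shot('scene','s4');cv2.imwrite('pics/s4c.png',cv2.resize(p[120:270,180:380],None,fx=4,fy=4))
E
```

```text
{'joints': array([-0.03749292,  0.09878499, -0.61125424, -0.16814335, -0.3642053 ,
       -1.30683512]), 'eef_pos': array([ 0.49957178, -0.1581147 ,  0.15922657]), 'wrist_force': array([ 0.29451122, -0.15503969, -0.10031086])}
```

View pics/s4c.png

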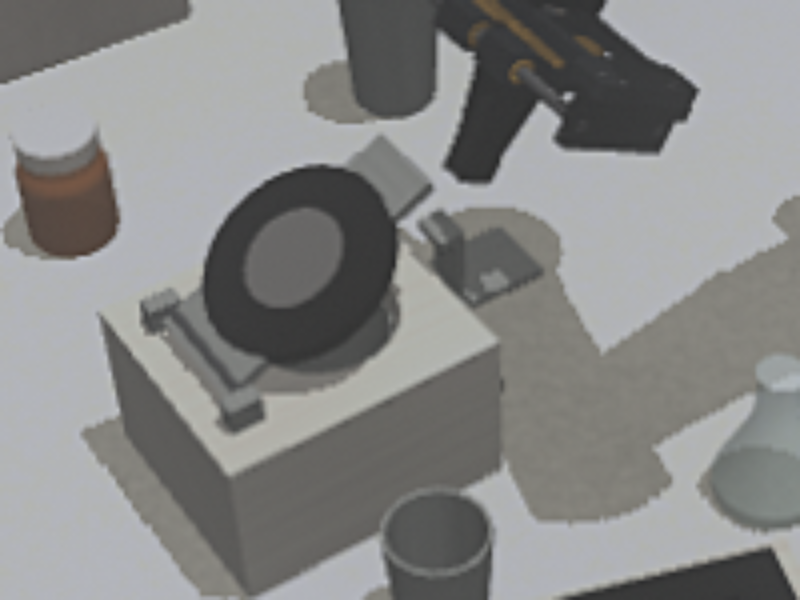

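The picture shows the lid ajar, its lip at crop (405,180), with the finger just in front at (470,170). Now I push along the arc, starting with the first half.

Call:
{"method": "jog_arm", "body": {"motion": [[[0.02,0.001,0,0,0,0,1],[0.02,0.002,0,0,0,0,1],[0.018,0.001,0.004,0,0,0,1],[0.008,0.001,0.012,0,0,0,1],[0.008,0.001,0.013,0,0,0,1],[0.01,0.001,0.011,0,0,0,1],[0.011,0.001,0.011,0,0,0,1],[0,0,0,0,0,0,1]]]}}

```text
time_s: 7.1
eef_pos: [0.5964, -0.1502, 0.2122]
eef_rot: [0.655, 0.713, 0.185, 0.17]
wrist_force: [-0.2, 0.6, 0.3]
finger_gap: 0.0003
```

```bash
python3 - <<'E'
from h import *
o=robot.observe();print({k:o[k] for k in('joints','eef_pos','wrist_force')})
p,d=shot('scene','s5');cv2.imwrite('pics/s5c.png',cv2.resize(p[100:250,180:380],None,fx=4,fy=4))
E
```

```text
{'joints': array([-0.00828641,  0.17743847, -0.38249745, -0.09348652, -0.50646607,
       -1.40722499]), 'eef_pos': array([ 0.59640032, -0.1501717 ,  0.2122123 ]), 'wrist_force': array([-0.18110796,  0.61017116,  0.26728256])}
```

View pics/s5c.png

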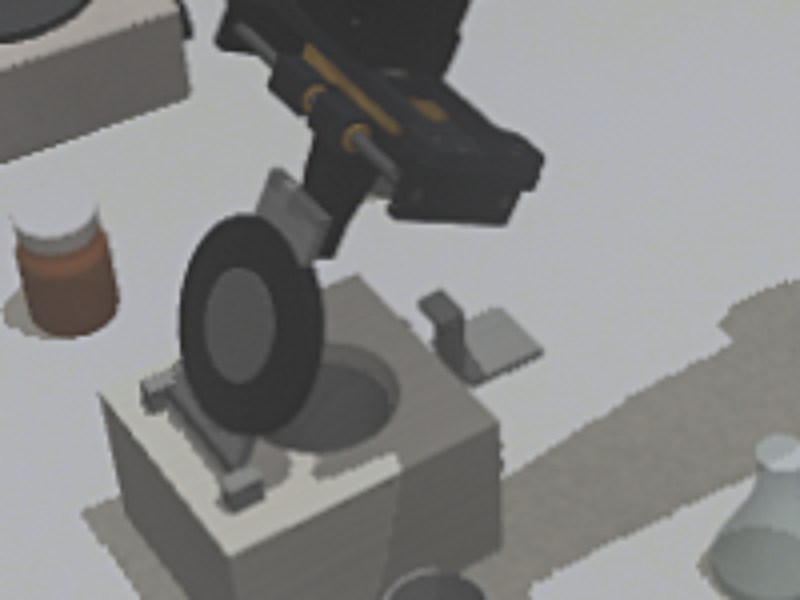

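The lid is about 60° open, with the finger behind its lip near crop (330,220). I continue over the top.

Call:
{"method": "jog_arm", "body": {"motion": [[[0.012,0.001,0.008,0,0,0,1],[0.012,0.001,0.008,0,0,0,1],[0.014,0.001,0.005,0,0,0,1],[0.014,0.001,0.005,0,0,0,1],[0.014,0.001,0.001,0,0,0,1],[0.014,0.001,0.001,0,0,0,1],[0.012,0.001,-0.001,0,0,0,1],[0.012,0.001,-0.002,0,0,0,1],[0,0,0,0,0,0,1],[0,0,0,0,0,0,1]]]}}

```text
time_s: 8.4
eef_pos: [0.6986, -0.1422, 0.2352]
eef_rot: [0.655, 0.713, 0.184, 0.169]
wrist_force: [0.1, 0.3, 0.0]
finger_gap: 0.0002
```

```bash
python3 - <<'E'
from h import *
p,d=shot('scene','s6');cv2.imwrite('pics/s6c.png',cv2.resize(p[100:250,160:360],None,fx=4,fy=4))
E
```

```text
(no output)
```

View pics/s6c.png

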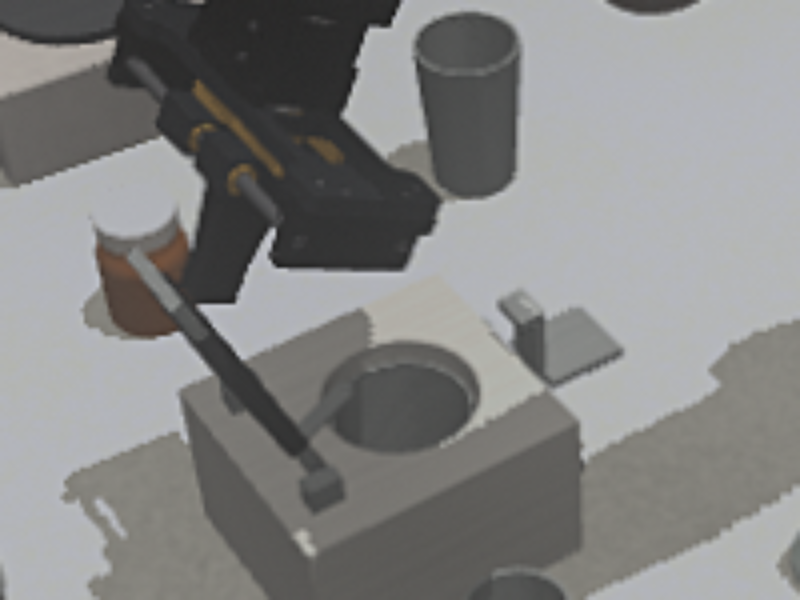

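The lid is past upright and leaning back, and the finger feels no force. I withdraw back and up, then check.

Call:
{"method": "jog_arm", "body": {"motion": [[[-0.03,-0.002,0.01,0,0,0,1],[-0.05,-0.004,0.03,0,0,0,1],[-0.05,-0.004,0.03,0,0,0,1],[-0.05,-0.004,0.02,0,0,0,1],[-0.05,-0.004,0,0,0,0,1],[0,0,0,0,0,0,1],[0,0,0,0,0,0,1],[0,0,0,0,0,0,1]]]}}

```text
time_s: 9.45
eef_pos: [0.4697, -0.1601, 0.3252]
eef_rot: [0.655, 0.713, 0.184, 0.169]
wrist_force: [0.1, -0.5, -0.6]
finger_gap: 0.0003
```

```bash
python3 - <<'E'
from h import *
p,d=shot('scene','s7');W=cloud('s7').reshape(-1,3)
r=W[(abs(W[:,1]+.145)<.07)&(W[:,0]>.64)&(W[:,0]<.8)&(W[:,2]>.15)&(W[:,2]<.28)]
u=np.array([.997,.075]);s=(r[:,:2]-[.672,-.147])@u
k=np.polyfit(r[:,2]-.118,s,1);print(len(r),r[:,2].max(),s.max(),'theta',np.pi/2+np.arctan(k[0]))
shot('top','t7');A=cloud('t0');B=cloud('t7')
a=cv2.imread('pics/t0.png');b=cv2.imread('pics/t7.png')
cv2.imwrite('pics/cmp.png',cv2.hconcat([a[140:330,60:520],b[140:330,60:520]])[:, :] if 0 else cv2.vconcat([a[140:330,60:600],b[140:330,60:600]]))
t=B[255:275,372:400].reshape(-1,3);t=t[(t[:,2]>.06)&(t[:,2]<.097)];print('tab',len(t),t.mean(0))
E
```

```text
422 0.2601506829201624 0.05500307225656953 theta 1.9477120585728755
tab 102 [ 0.48944512 -0.15888197  0.08544248]
```

View pics/cmp.png

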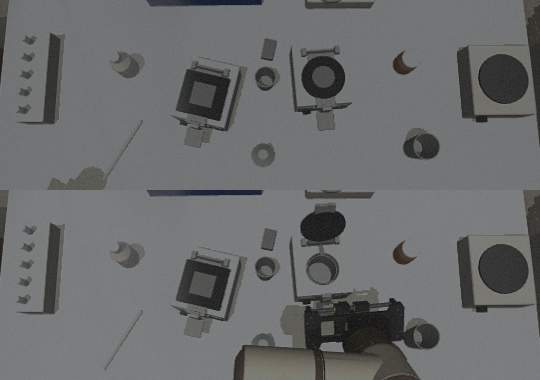

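The lid measures 1.948 rad, at its stop. The tab is back at 85 mm, and the loose things that can be seen are unmoved.

```bash
python3 -c "
from cell import robot
print(robot.job_done())"
```

```text
the job is handed in; nothing more can be done
None
```

The round-lidded bath is open, with its lid resting back against its stop, and I handed the job in after about 9.5 s of robot time. I pressed its tab with the shut fingertips (about 5 N), the lid sprang ajar, and I pushed it over the top under the lip and withdrew.

- **Lid:** it measures 1.948 rad (stop at 1.95) with the arm clear. Its stillness was not measured.
- **Tab:** it is back up at about 85 mm, its rest height.
- **Square bath and loose things:** comparing top pictures by eye from before and after, the square bath looks unchanged and the loose things have not moved. The arm partly hides the flask and tall beaker in the last picture.
- **Problem on the way:** the first 30° tool tilt brought joint 5 close to its limit, so I reduced it to 15° for the press. No check failed.

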